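Bolt the red-knobbed hatch shut for transport

TASK

The small hatch door with the red bolt knob is ready to be shipped: slide its bolt across into the keeper on the frame, then turn the handle down into the notch until it lies flat, and let go. Leave the black-knobbed bolt on the other hatch as it is.

Things in the scene. Friction and masses are not known exactly. Their poses are not given: they have to be found in the camera images.
- red_knob (a point): Centre of the red ball knob (24 mm) on the bolt to be shut; 62 mm from the bolt's axis, on a 10 mm stem. Axis level, 66 mm above the bench. Axes: x level along the bolt towards the keeper, the way it slides; z out along the stem (up at the start); y to the side with the notch, to which the handle turns down (y, z turn with the handle). When down, the knob is 62 mm to that side of the axis.
- red_bolt (a joint): Travel of the red-knobbed bolt towards the keeper, m: 0 drawn back, 0.080 at its stop; starts at 0 to 0.02. Stem is mid-notch at 0.070 and can turn down from 0.060 to 0.080. Friction about 2.5 N; stays where left. Brass rod in an open steel channel: walls 12 to 17 mm either side of the axis, 16 mm above it; one has the notch, a 30 mm gap. Keeper: steel block on the aluminium frame strip.
- red_handle (a joint): Angle of the red-knobbed handle about the bolt's axis, rad: 0 straight up, 1.57 turned down level in the notch (its stop). Starts within 0.15 of upright. Before the notch the channel wall stops it at about 0.4. Friction about 0.05 N m: it stays where it is left. Under the knob then lies the flat hatch panel, top 30 mm above the bench, fixed.
- black_knob (a point): Centre of the black ball knob of the other bolt, of the same make, on the other hatch panel beside it; axes and sizes as for red_knob. To be left alone. Each hatch panel is blue, lies flat and, with its frame strip, measures 260 x 140 x 30 mm.

How it is judged:
On the way:
1. the red-knobbed bolt is slid across to the notch with its handle still up (value of joint red_bolt above 0.055 m and value of joint red_handle below 0.7 rad), for 0.02 s.
At the end, for the whole second after the job is handed in: the red-knobbed bolt is slid across by at least 57 mm, its handle lies in the notch within about 15 degrees of its stop (over 1.3 rad), and the black knob is within 20 mm of where it was (value of joint red_bolt above 0.057 m and value of joint red_handle above 1.3 rad and distance of black_knob from where it was at the start of the episode below 0.02 m); the robot touches nothing.
It fails at once if the black-knobbed bolt is moved by more than 20 mm (distance of black_knob from where it was at the start of the episode above 0.02 m).
It also fails if it takes over 32 s, if anything falls off the work surface, if the arm or the gripper's body presses on something with over 40 N, if the wrist force passes 120 N, or if a joint passes its speed limit or range.

ROBOT

A 6-joint arm with a two-finger parallel gripper is mounted at the origin on the work surface. World frame = base frame: x ahead of the robot, y to its left, z up, the work surface at z = 0. Lengths are in m, angles in rad, forces in N, time in s.
With the tool pointing down it reaches from about 0.25 to 0.8 m from the base axis. Payload 3.9 kg.
Tool frame: the origin (TCP) lies midway between the tips of the shut fingers; the grasp point (between the pads) lies 19 mm behind it (ctrl.tcp_to_grasp is the distance from the TCP to the grasp point, in m); z points along the fingers, y is the line along which they close (so a half turn about z gives the same grasp; the last joint's range is limited). The gripper opens to 85 mm and grips with 20 to 120 N. Pads are 22 mm wide; open, the fingers measure 114 mm over their backs; the gripper's body (76 mm by 85 mm) begins 54 mm behind the grasp point. The pads swing forward as they close: fully open they stand 13 mm farther back than shut.
Start: joints at [-1.247, 0.26, -0.138, 1.173, 0, 1.571], TCP at [0.167, -0.498, 0.231] pointing down, gripper open.
Joint ranges: [-2.78, 2.78], [-0.83, 1.72], [-1.28, 1.37], [-1.9, 2.12], [-1.57, 1.48], [-3.14, 3.14]. Speed limits (rad/s): [2.57, 2.57, 3.14, 3.14, 3.14, 3.14].

INTERFACE

Orientations are given as a unit quaternion [x, y, z, w].
In Python, from plant import sense, optics, ctrl gives the robot as it stands.
- The arm moves only by the shell command python3 -m crank 'ROWS' [OPENING] [FORCE]. ROWS is JSON, one flat list of numbers, 4 for each row, row after row: the shift along the tool's x, y, z in cm, then the turn about the tool's z in rad. A call has 1 to 10 rows; each row is the pose to reach, as a shift and turn from the pose commanded when the call began, along the tool's axes at that moment; what a row does not reach only later rows make up. A row lasts 1/12 s, in which the tool goes at most 41.7 mm and 7.16 degrees, less where a joint would pass 70% of its speed; a pose out of reach is approached as far as the arm can. A call with a gripper value outside its range is refused whole. OPENING is the closure, from 0 (fully open) to 1 (shut), set as the call begins (- or left out, the last holds). The fingers move at their own pace and stop on an object; FORCE is the grip in N (left out, the last holds). Time passes only in rows, so rows that repeat a pose let the fingers close. It gives the time, the measured TCP pose, the force, the opening and the grip force at its end, in the units of the state.
- sense(): the state, without advancing time (a new reading comes with each control period).
- optics.capture(name): name is "scene" or "top" or "wrist"; returns a dict with "frame" (480x640x3 uint8, red, green, blue), "z_map" (480x640 float32, m along the optical axis (not along the pixel's ray), 0 where there is no reading), "mtx" (3x3 intrinsics, pixels), "pose" (4x4, takes a point from camera to world coordinates); the wrist camera has in their place "hand_eye" (4x4, takes a point from camera to tool coordinates, whose origin is the TCP and whose axes are the flange's). Camera axes: x right, y up, looking along -z (the intrinsics and any distortion apply to the point x, -y, -z); pixel columns grow to the right and rows downward; lengths in m; the calibration is good to about 2 mm. A picture is of the moment at which its call begins: read the wrist's pose just before it.
- ctrl.hand_in(): hands the job in; it is judged then, once.
The state is a dict: "time": time; "qpos": joint angles; "qd": joint speeds; "joint_torque": joint torques, N m; "ee_pos": TCP position; "tcp_rot": TCP orientation; "force": force on the tool from outside, world axes, zero at the start; "moment": the same for the moment, N m; "finger_gap": finger opening in m; "grasp_force": force on a finger pad.
Only numpy, scipy, OpenCV 4.12 (cv2) and the standard library are available. Lean on these libraries where they do the work, as an engineer would, in place of code of your own. Each camera call takes 0.05 s, during which the arm holds its last target. There are 200 camera calls.

## Working session

There is one attempt and no reset: what is moved stays moved. The work goes in short steps, Python scripts to look and compute and a shell command to move; the robot and the scene stay as the last step left them, time stands still between calls to the robot, and variables do not carry over. Pictures are saved under pics/ and viewed, at most 10 in all, crops included, and the job is handed in when it is done.

```bash
mkdir -p pics
cat > h.py <<'E'
import numpy as np,cv2
from plant import sense,optics,ctrl
from scipy.spatial.transform import Rotation as R
def snap(n,f):
    s=sense();c=optics.capture(n)
    if 'pose' not in c:
        T=np.eye(4);T[:3,:3]=R.from_quat(s['tcp_rot']).as_matrix();T[:3,3]=s['ee_pos'];c['pose']=T@c['hand_eye']
    np.savez('pics/'+f+'.npz',**{k:v for k,v in c.items()})
    cv2.imwrite('pics/'+f+'.png',c['frame'][:,:,::-1]);return c
def pt(c,u,v,d=None):
    if d is None:
        z=c['z_map'][int(v)-1:int(v)+2,int(u)-1:int(u)+2];d=np.median(z[z>0])
    K=c['mtx'];p=np.array([(u-K[0,2])/K[0,0]*d,-(v-K[1,2])/K[1,1]*d,-d,1]);return (c['pose']@p)[:3]
E
python3 - <<'E'
from h import *
c=snap('top','top1');snap('scene','sc1');s=sense();print(s)
h=cv2.cvtColor(c['frame'],cv2.COLOR_RGB2HSV)
m=(((h[...,0]<8)|(h[...,0]>172))&(h[...,1]>150)&(h[...,2]>80)).astype('uint8')
n,l,st,ce=cv2.connectedComponentsWithStats(m)
for i in range(1,n):
    if st[i,4]>15: print(st[i],ce[i],pt(c,*ce[i]))
E
```

```text
{'time': 0.1, 'qpos': array([-1.24701447e+00,  2.60615213e-01, -1.39223727e-01,  1.17267860e+00,
       -3.70435815e-06,  1.57079387e+00]), 'qd': array([-0.00099747,  0.00013754,  0.00361257,  0.00096481, -0.00091137,
        0.00079674]), 'joint_torque': array([ 1.12467460e-03, -4.06508625e+01,  2.54527509e+01,  1.00861266e-02,
        8.17116802e-05,  2.95455372e-06]), 'ee_pos': array([ 0.16684089, -0.49715788,  0.23055593]), 'tcp_rot': array([ 9.86923696e-01,  1.61185850e-01, -1.40543811e-04, -8.49056867e-04]), 'force': array([ 0.23920404, -0.41597995, -0.22674562]), 'moment': array([ 0.01510878, -0.04101251,  0.0050977 ]), 'grasp_force': 0.0, 'finger_gap': 0.08557795506714864}
[452 197  13  13 125] [458.296 203.072] [ 0.55862389 -0.25051716  0.13875851]
```

View pics/top1.png

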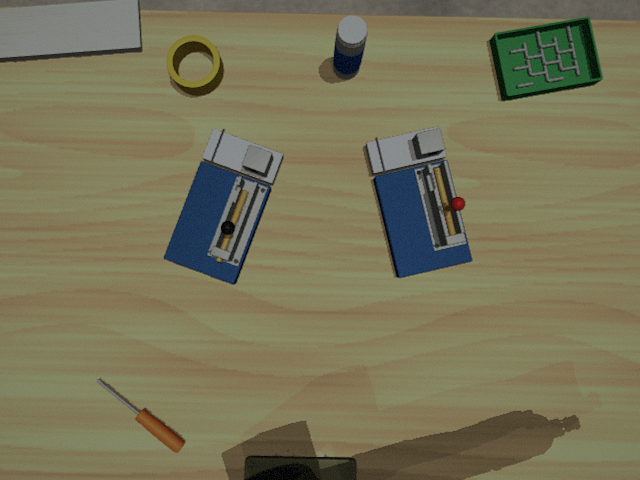

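View pics/sc1.png

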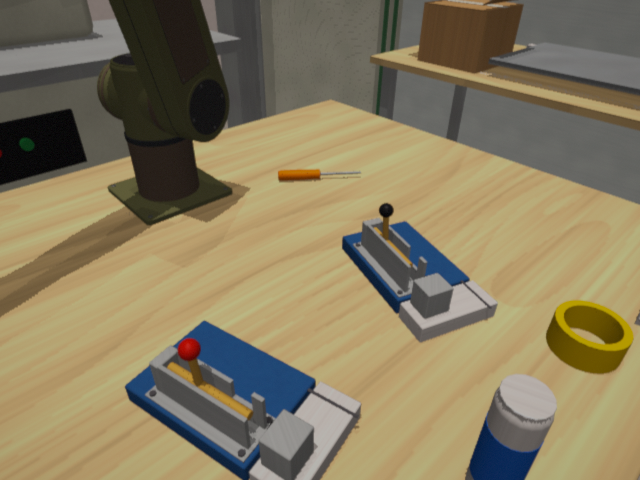

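The top view shows the red knob at (458,203), with its channel running up to the keeper at about (428,142). The notch side faces the panel, on the left. The black knob is at (228,228). Next I'll get the axis direction from the blue panel.

Run:
```python
from h import *
c=dict(np.load('pics/top1.npz'))
h=cv2.cvtColor(c['frame'],cv2.COLOR_RGB2HSV)
m=((h[...,0]>100)&(h[...,0]<125)&(h[...,1]>150)).astype('uint8');m[:,:350]=0;m[:130]=0
v,u=np.nonzero(m)
P=np.array([pt(c,a,b) for a,b in zip(u,v)]);P=P[abs(P[:,2]-.03)<.006]
r=cv2.minAreaRect(P[:,:2].astype('float32'));print(r,len(P));B=cv2.boxPoints(r);print(B)
# knob centre: ray at height .128
o=c['pose'][:3,3];a=pt(c,458.3,203.1);k=o+(a-o)*(o[2]-.128)/(o[2]-a[2]);print('knob',k)
print('keeper top',pt(c,429,142)); s=sense()
print(R.from_quat(s['tcp_rot']).as_matrix().round(3))
cv2.imwrite('pics/z1.png',cv2.resize(c['frame'][110:290,350:490,::-1],None,fx=3.3,fy=3.3,interpolation=cv2.INTER_CUBIC))
```

```text
((0.5449101328849792, -0.21429859101772308), (0.19210489094257355, 0.1371639370918274), 14.4043550491333) 4658
[[ 0.43481648 -0.17176688]
 [ 0.46893787 -0.30461898]
 [ 0.6550038  -0.2568303 ]
 [ 0.6208824  -0.1239782 ]]
knob [ 0.56008851 -0.25350037  0.128     ]
keeper top [ 0.67534414 -0.2152008   0.07670326]
[[ 0.948  0.318 -0.001]
 [ 0.318 -0.948  0.002]
 [-0.    -0.002 -1.   ]]
```

View pics/z1.png

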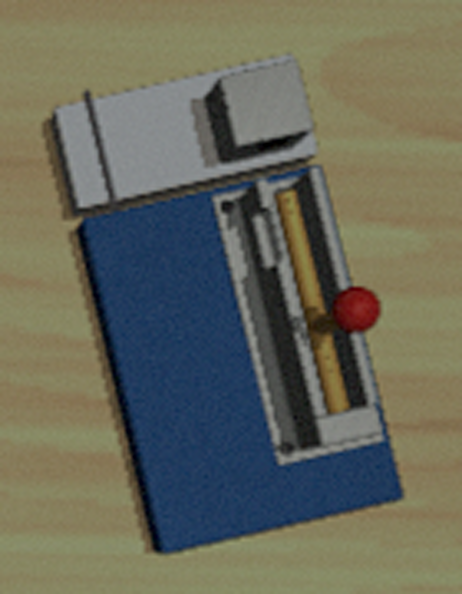

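The panel axis is at a yaw of 14.4°, with the notch on the left (+n). The wall gap is visible near the upper end of the left wall. I'll move above the knob with the finger closing line along the bolt.

```bash
python3 -m crank '[45,-10.6,0,-1.5,45,-10.6,0,-1.5,45,-10.6,0,-1.5,45,-10.6,0,-1.5,45,-10.6,0,-1.5,45,-10.6,0,-1.5,45,-10.6,0,-1.5,45,-10.6,0,-1.5,45,-10.6,0,-1.5,45,-10.6,0,-1.5]' 0 20
cat >> h.py <<'E'
def togo(p,yaw=None):
    s=sense();M=R.from_quat(s['tcp_rot']).as_matrix();print('t',s['time'],'tcp',s['ee_pos'].round(4),'togo cm',(M.T@(np.array(p)-s['ee_pos'])*100).round(2),'yaw_y',np.arctan2(M[1,1],M[0,1]).round(4),'F',s['force'].round(1),'gap',round(s['finger_gap'],4),s['qpos'].round(2))
E
python3 -c "
from h import *
togo([.560,-.2535,.23])"
```

```text
time: 0.93
ee_pos: [0.5224, -0.2765, 0.2309]
tcp_rot: [0.704, 0.71, -0.0, -0.0]
force: [-0.4, -1.6, 0.2]
finger_gap: 0.0854
grasp_force: 0.0
t 0.9333 tcp [ 0.5224 -0.2765  0.2309] togo cm [2.26 3.78 0.09] yaw_y 0.0094 F [-0.4 -1.6  0.2] gap 0.0854 [-0.49  0.38  0.03  1.23 -0.    1.07]
```

```bash
python3 -m crank '[1.1,1.9,0,-0.12,2.2,3.6,0,-0.24,2.2,3.6,0,-0.24,2.2,3.6,0,-0.24]'
python3 - <<'E'
from h import *
c=snap('wrist','w1');togo([.560,-.2535,.23])
h=cv2.cvtColor(c['frame'],cv2.COLOR_RGB2HSV)
m=(((h[...,0]<8)|(h[...,0]>172))&(h[...,1]>150)&(h[...,2]>60)).astype('uint8')
n,l,st,ce=cv2.connectedComponentsWithStats(m)
o=c['pose'][:3,3]
for i in range(1,n):
    if st[i,4]>50:
        a=pt(c,*ce[i],d=.2);k=o+(a-o)*(o[2]-.128)/(o[2]-a[2]);print(st[i],ce[i],'surf',pt(c,*ce[i]),'centre',k)
E
```

```text
time: 1.27
ee_pos: [0.5574, -0.2552, 0.2304]
tcp_rot: [0.616, 0.788, -0.0, -0.001]
force: [-1.2, 0.1, 0.6]
finger_gap: 0.0858
grasp_force: 0.0
t 1.3167 tcp [ 0.5565 -0.2558  0.2306] togo cm [0.14 0.39 0.06] yaw_y 0.2421 F [-0.1 -0.5  0.2] gap 0.085 [-0.43  0.41  0.09  1.25 -0.    0.9 ]
[309 219  30  29 654] [323.56116208 232.90366972] surf [ 0.5610586  -0.2494933   0.13899274] centre [ 0.56213874 -0.25294193  0.128     ]
```

View pics/w1.png

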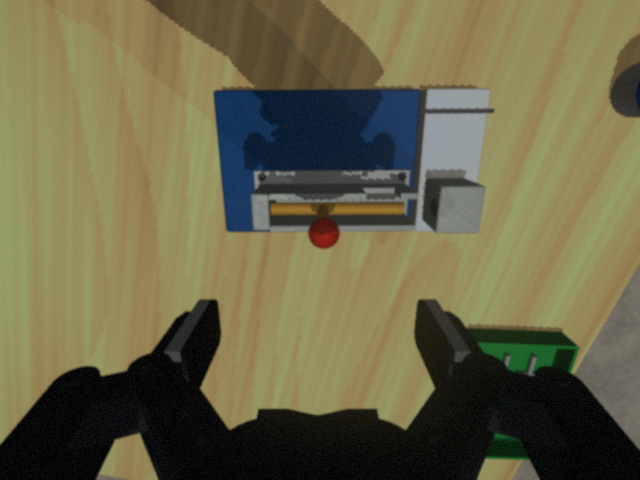

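The wrist view confirms the red knob at (323,233), which gives (0.562,-0.253). The keeper is to the right (+tool y) and the notch is up (+tool x). I'll descend onto the knob.

```bash
python3 - <<'E'
from h import *
c=dict(np.load('pics/w1.npz'));o=c['pose'][:3,3]
n=np.array([-.2488,.9686]);d=np.array([.9686,.2488]);k=np.array([.562,-.253])
for uv in [(290,209),(390,209)]:
    a=pt(c,*uv,d=.2);p=o+(a-o)*(o[2]-.07)/(o[2]-a[2]);print('rod',p,'n,d off',n@(p[:2]-k),d@(p[:2]-k))
for uv in [(364,188),(395,188)]:
    p=pt(c,*uv);print('gap',p,n@(p[:2]-k),d@(p[:2]-k))
togo([.562,-.253,.108])
E
python3 -m crank '[0.1,0.5,-0.0,0,0.1,0.6,-0.0,0,0.1,0.6,3,0,0.1,0.6,6,0,0.1,0.6,9,0,0.1,0.6,11,0,0.1,0.6,12.2,0,0.1,0.6,12.2,0,0.1,0.6,12.2,0]'
python3 -c "
from h import *
togo([.562,-.253,.108])"
```

```text
rod [ 0.53242027 -0.25627144  0.07      ] n,d off 0.004190716946233366 -0.0294648661135511
rod [ 0.62103905 -0.2342347   0.07      ] n,d off 0.0034871575070630134 0.06185403189311921
gap [ 0.59503649 -0.22348715  0.05601161] 0.020366672211944704 0.039341939797755736
gap [ 0.62319027 -0.21646805  0.05610626] 0.020160706173833857 0.06835804360616478
t 1.3167 tcp [ 0.5565 -0.2558  0.2306] togo cm [ 0.13  0.62 12.26] yaw_y 0.2421 F [-0.1 -0.5  0.2] gap 0.085 [-0.43  0.41  0.09  1.25 -0.    0.9 ]
time: 2.07
ee_pos: [0.5617, -0.2539, 0.109]
tcp_rot: [0.617, 0.787, -0.0, -0.001]
force: [0.3, -0.2, 0.1]
finger_gap: 0.0856
grasp_force: 0.0
t 2.0667 tcp [ 0.5617 -0.2539  0.109 ] togo cm [0.09 0.05 0.1 ] yaw_y 0.2415 F [ 0.3 -0.2  0.1] gap 0.0856 [-0.42  0.49 -0.12  0.97 -0.    0.9 ]
```

Clean descent with no contact. The notch centre is about 54 mm ahead along the bolt. Closing on the knob.

```bash
python3 -m crank '[0,0,0,0,0,0,0,0,0,0,0,0,0,0,0,0,0,0,0,0,0,0,0,0,0,0,0,0,0,0,0,0]' 1 25
python3 -c "
from h import *
togo([.562,-.253,.108])"
```

```text
time: 2.73
ee_pos: [0.563, -0.2538, 0.1101]
tcp_rot: [0.616, 0.788, 0.0, 0.001]
force: [-1.0, -0.1, 4.7]
finger_gap: 0.0223
grasp_force: 24.4
t 2.7333 tcp [ 0.563  -0.2538  0.1101] togo cm [ 0.1  -0.08  0.21] yaw_y 0.243 F [-1.  -0.1  4.7] gap 0.0223 [-0.42  0.49 -0.12  0.97 -0.    0.9 ]
```

Gripped at a gap of 22 mm. Sliding 54 mm.

```bash
python3 -m crank '[0,0.7,0,0,0,1.4,0,0,0,2.1,0,0,0,2.8,0,0,0,3.5,0,0,0,4.2,0,0,0,4.9,0,0,0,5.4,0,0,0,5.4,0,0,0,5.4,0,0]'
python3 -c "
from h import *
togo([.562,-.253,.108])"
```

```text
time: 3.57
ee_pos: [0.6163, -0.2405, 0.1101]
tcp_rot: [0.616, 0.788, 0.001, 0.001]
force: [1.0, 1.0, 5.1]
finger_gap: 0.0222
grasp_force: 24.5
t 3.5667 tcp [ 0.6163 -0.2405  0.1101] togo cm [ 0.1  -5.58  0.19] yaw_y 0.2434 F [1.  1.  5.1] gap 0.0222 [-0.37  0.56  0.01  1.02  0.    0.96]
```

Slid 55 mm with low force. Now the first half of the arc, to about 0.75 rad.

```bash
python3 -m crank '[0.6,0,0,0,1.3,0,0.1,0,2.2,0,0.3,0,3.1,0,0.6,0,3.9,0,1.1,0,4.6,0,1.7,0,4.6,0,1.7,0]'
python3 -c "
from h import *
togo([.562,-.253,.108])"
```

```text
time: 4.15
ee_pos: [0.6029, -0.1931, 0.0906]
tcp_rot: [0.615, 0.788, 0.001, -0.002]
force: [1.6, 2.9, 2.4]
finger_gap: 0.0221
grasp_force: 25.4
t 4.15 tcp [ 0.6029 -0.1931  0.0906] togo cm [-4.82 -5.42 -1.75] yaw_y 0.2453 F [1.6 2.9 2.4] gap 0.0221 [-0.31  0.53 -0.1   0.95  0.    1.01]
```

```bash
python3 -m crank '[0.6,0,0.6,0,1.2,0,1.4,0,1.6,0,2.2,0,1.8,0,3.1,0,1.9,0,4,0,1.9,0,4.6,0,1.9,0,4.7,0,1.9,0,4.7,0]'
python3 - <<'E'
from h import *
togo([.562,-.253,.108]);snap('scene','sc2')
c=cv2.imread('pics/sc2.png')[280:480,100:380];cv2.imwrite('pics/z2.png',cv2.resize(c,None,fx=2.5,fy=2.5))
E
```

```text
time: 4.82
ee_pos: [0.5983, -0.1765, 0.0439]
tcp_rot: [0.616, 0.788, 0.0, -0.002]
force: [0.2, 5.2, -0.0]
finger_gap: 0.0222
grasp_force: 26.4
t 4.8167 tcp [ 0.5983 -0.1765  0.0439] togo cm [-6.53 -5.38 -6.42] yaw_y 0.2432 F [ 0.2  5.2 -0. ] gap 0.0222 [-0.29  0.56 -0.18  0.84  0.    1.04]
```

View pics/z2.png

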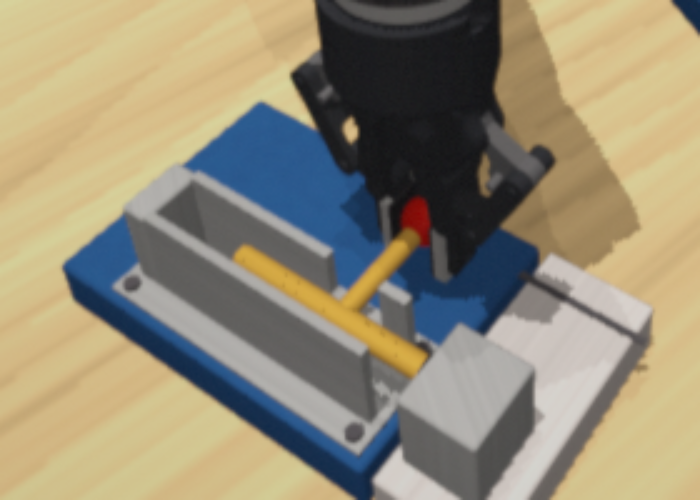

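The stem lies level in the notch at about (380,270), with the knob still held. Release, then lift straight up.

```bash
python3 -m crank '[0,0,0,0,0,0,0,0,0,0,0,0,0,0,0,0,0,0,0,0,0,0,0,0,0,0,0,0,0,0,0,0]' 0
python3 -c "
from h import *
togo([.562,-.253,.108])"
python3 -m crank '[0,0,-1,0,0,0,-3,0,0,0,-6,0,0,0,-9,0,0,0,-12,0,0,0,-15,0,0,0,-17,0,0,0,-17,0,0,0,-17,0]'
python3 - <<'E'
from h import *
togo([.562,-.253,.108]);snap('scene','sc3')
c=cv2.imread('pics/sc3.png')[180:480,100:480];cv2.imwrite('pics/z3.png',cv2.resize(c,None,fx=2,fy=2))
E
```

```text
time: 5.53
ee_pos: [0.5994, -0.1776, 0.0454]
tcp_rot: [0.616, 0.788, -0.0, 0.0]
force: [0.2, -0.8, 0.3]
finger_gap: 0.0852
grasp_force: 0.0
t 5.5333 tcp [ 0.5994 -0.1776  0.0454] togo cm [-6.42 -5.45 -6.26] yaw_y 0.2429 F [ 0.2 -0.8  0.3] gap 0.0852 [-0.29  0.55 -0.18  0.84 -0.    1.04]
time: 6.28
ee_pos: [0.6005, -0.1778, 0.2177]
tcp_rot: [0.616, 0.788, 0.001, 0.002]
force: [0.2, -0.2, -0.0]
finger_gap: 0.0853
grasp_force: 0.0
t 6.2833 tcp [ 0.6005 -0.1778  0.2177] togo cm [-6.35 -5.59 10.96] yaw_y 0.243 F [ 0.2 -0.2 -0. ] gap 0.0853 [-0.29  0.44  0.09  1.22 -0.    1.04]
```

View pics/z3.png

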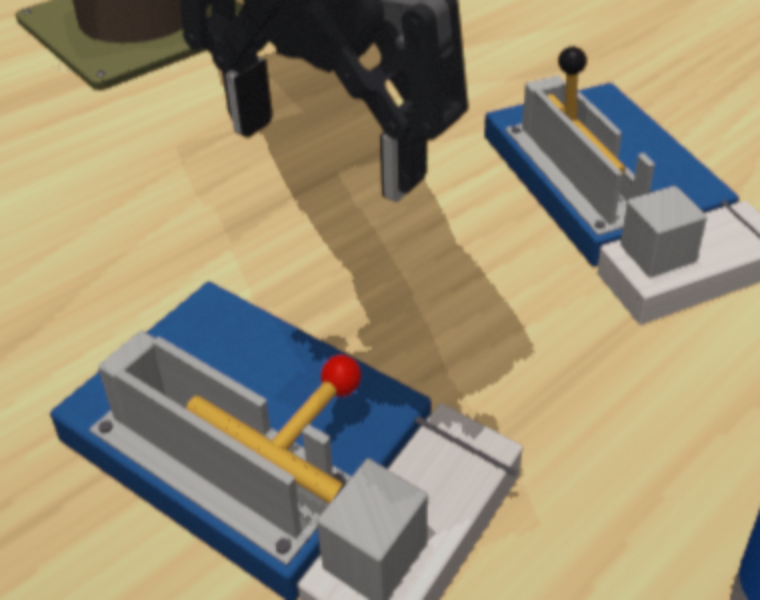

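The handle is down in the notch with the knob at (340,375), the gripper is clear and the black knob hasn't moved. I'll check the knob height, then hand in if it's flat.

Run:
```python
from h import *
c=dict(np.load('pics/sc3.npz'));p=pt(c,270,367);r=p-c['pose'][:3,3];k=p+r/np.linalg.norm(r)*.012
d=np.array([.9686,.2488]);n=np.array([-.2488,.9686]);q=k[:2]-np.array([.562,-.253]);print('knob',k,'slid',d@q,'side',n@q)
if k[2]<.075: print(ctrl.hand_in())
```

```text
knob [ 0.59747185 -0.17615273  0.06807039] slid 0.05347763608680973 side 0.06560887320802493
the job is handed in; nothing more can be done
None
```

The job is handed in: the red bolt slid about 53 mm (to roughly 0.07 m by my estimate) into the keeper, its handle lies flat in the notch with the knob 68 mm above the bench, the gripper is clear, and the black bolt was left untouched.

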